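Test and reset the bench safety switch

ROBOT

A 6-joint arm with a two-finger parallel gripper is mounted at the origin on the work surface. World frame = base frame: x ahead of the robot, y to its left, z up, the work surface at z = 0. Lengths are in m, angles in rad, forces in N, time in s.
With the tool pointing down it reaches from about 0.275 to 0.85 m from the base axis. Payload 5.2 kg.
Tool frame: the origin (TCP) lies between the finger pads, 19 mm behind the fingertips; this is the grasp point; z points along the fingers, y is the line along which they close (so a half turn about z gives the same grasp; the last joint's range is limited). The gripper opens to 85 mm and grips with 20 to 120 N. Pads are 22 mm wide; open, the fingers measure 114 mm over their backs; the gripper's body (76 mm by 85 mm) begins 54 mm behind the grasp point. The pads swing forward as they close: fully open they stand 13 mm farther back than shut.
Start: joints at [-1.428, 0.259, 1.535, -0, 1.348, -0.203], TCP at [0.186, -0.517, 0.25] pointing down, gripper open.
Joint ranges: [-3.14, 3.14], [-0.91, 2.08], [0.19, 2.58], [-1.22, 4.36], [0.22, 2.71], [-3.12, 3.12]. Speed limits (rad/s): [2.57, 2.57, 3.14, 3.14, 3.14, 3.14].

INTERFACE

Orientations are given as a unit quaternion [x, y, z, w].
In Python, from bench import ctrl gives the robot as it stands.
- The arm moves only by the tool arm_command, never from a script. Its argument "plan" is a list of rows, each an object with "travel": the shift along the tool's x, y, z in cm, a list of three; "roll": the turn about the tool's z in rad; "jaw": the opening, from 0 (shut) to 1 (fully open). In form: [{"travel": [tx, ty, tz], "roll": roll, "jaw": jaw}, ...]. A call has 1 to 8 rows; each row is the pose to reach, as a shift and turn from the pose commanded when the call began, along the tool's axes at that moment; what a row does not reach only later rows make up. A row lasts 1/8 s, in which the tool goes at most 62.5 mm and 10.7 degrees, less where a joint would pass 70% of its speed; a pose out of reach is approached as far as the arm can. A call with a gripper value outside its range is refused whole. The fingers move at their own pace and stop on an object; "grip_force" is the grip in N (left out, the last holds). Time passes only in rows, so rows that repeat a pose let the fingers close. It gives the time, the measured TCP pose, the force, the opening and the grip force at its end, in the units of the state.
- ctrl.sense(): the state, without advancing time (a new reading comes with each control period).
- ctrl.get_image(name): name is "scene" or "side" or "wrist"; returns a dict with "image" (400x640x3 uint8, red, green, blue), "intrinsics" (3x3 intrinsics, pixels), "world_from_camera" (4x4, takes a point from camera to world coordinates); the wrist camera has in their place "T_tool_cam" (4x4, takes a point from camera to tool coordinates, whose origin is the TCP and whose axes are the flange's). Camera axes: x right, y down, z forward; pixel columns grow to the right and rows downward; lengths in m; the calibration is good to about 2 mm. A picture is of the moment at which its call begins: read the wrist's pose just before it. There is no depth.
- ctrl.close_job(): hands the job in; it is judged then, once.
Trained networks look in a picture, given as the dict that the camera call returned (one of the last four; its "shot" number tells which), for a name from the list of things; names that differ only in an ending like _2 or _b are one class to them, and where a whole thing is asked for, a point or a joint stands for the part that bears it (a point fixed in the world has none). Each returns a list of dicts, best first, with "conf" (0 to 1); they miss things now and then, are a little off and sometimes report something else, mostly with a low value. They report only what shows in the picture. A call takes as long as a camera call.
- ctrl.boxes_of(label, picture): "location" ([column, row] as shares, 0 to 1, of the picture: columns of its width, rows of its height, amid what is visible of it).
- ctrl.masks_of(label, picture): "mask" (400x640 bool, what is visible of it) and "location" ([column, row] as shares, 0 to 1, of the picture: columns of its width, rows of its height, amid what is visible of it).
The state is a dict: "time": time; "qpos": joint angles; "qd": joint speeds; "tau": joint torques, N m; "tool_pos": TCP position; "tcp_rot": TCP orientation; "wrist_force": force on the tool from outside, world axes, zero at the start; "wrist_torque": the same for the moment, N m; "width": finger opening in m; "finger_force": force on a finger pad.
Only numpy, scipy, OpenCV 4.12 (cv2) and the standard library are available. Lean on these libraries where they do the work, as an engineer would, in place of code of your own. Each camera call takes 0.05 s, during which the arm holds its last target. There are 200 camera calls.

TASK

Test the residual-current safety switch that feeds the microscope bench: press its round test button gently until the lever drops, and let the lever fall all the way down untouched. Then lift the lever back up until it clicks in and stays up by itself, with the button out again. Do not strike the clear splash hood, and leave the other things on the bench where they are.

Things in the scene. Friction and masses are not known exactly. Their poses are not given: they have to be found in the camera images.
- unit: The fixed safety-switch unit: a cream box 140 mm deep (x -50 to 90), 240 mm wide (y -120 to 120). Origin on the bench below the panel's middle; x to its back, y along its width, z up; its front is -x. The low front face (x = -50) rises to z = 88, the sloping panel goes from there up to x = 46, z = 168, and an upright riser (x 46 to 90) up to z = 270 mm.
- panel_mid (a point): Middle of the aluminium-faced panel, 130 mm above the unit's origin. Axes: z is the panel's outward normal, up and to the front, (-0.643, 0, 0.766) in the unit's frame (the panel slopes 40 degrees from level); x points uphill, (0.766, 0, 0.643); y as the unit's. The button is at y = +60 mm, the lever's hinge at y = -30 mm.
- hood_edge (a point): Middle of the free front edge of the clear splash hood, a level plastic sheet 6 mm thick, 240 mm wide, with aluminium edging, at (-30, 0, 265) mm in the unit's frame; it runs back to the riser; lowest edging 253 mm over the bench. It hangs over the button: a tool pointing straight down cannot get there, one leaning like the panel's normal can.
- button_top (a point): Centre of the top face of the test button: round, grey, 40 mm across, standing 18 mm proud of the panel (12 mm proud of its dark steel collar, 58 mm across); at (0, 60, 18) mm from panel_mid when out. It is pressed along the panel's normal.
- test_button (a joint): Travel of the test button in m: 0 out, 0.010 fully in. Its spring takes 3 N to start and 8 N at the end, plus some catch friction. The lever is let go somewhere between one third and all of the travel. The button also dips and springs back (the click) as the lever is lifted past its catch.
- lever (a joint): Lever angle in rad: 0 latched up as at the start (80 degrees from the panel, pointing to the front, 40 degrees above level), growing as it drops; 1.134 fully down (15 degrees from the panel, 25 below level). Spring and weight drive it down with about 0.25 N m; the catch adds more over the last 0.4 rad of the lift. It must go a little past 0 to click in; its stop is at -0.09.
- lever_hinge (a point): Point on the lever's hinge axis, in the lever's mid-plane; the axis is parallel to the unit's y axis. At (0, -30, 14) mm from panel_mid. Two steel cheeks stand either side of it (24 mm high over the panel, 40 mm over all).
- lever_grip (a point): Middle of the free part of the lever's hand grip; it moves with the lever. The lever is an L: a flat grey bar (16 mm wide, 12 thick) goes straight out from the hinge, and at 95 mm from the hinge axis a round grip, 18 mm across and 78 mm long, stands off square to it along the unit's y, from 9 mm on one side to 69 mm on the -y side. This point is on the grip's axis, 40 mm to -y of the bar.
- media_bottle: Bystander: glass bottle with a white cap, 72 mm across, 160 mm tall, loose. Origin: centre of its underside, z up.
- dish_stack: Bystander: stack of three clear culture dishes in one piece, 90 mm across, 48 mm tall, loose. Origin: centre of its underside, z up.
- tip_box: Bystander: grey pipette-tip box with a clear lid, 122 x 82 x 75 mm, loose. Origin: centre of its underside, z up.

How it is judged:
On the way:
1. the lever has dropped all the way down, with the robot not touching it (value of joint lever above 1.08 rad and contact force between each of the arm, the fingers and lever below 0.3 N), for 0.2 s.
At the end, for the whole second after the job is handed in: The lever is latched up by itself (angle between -0.06 and 0.12 rad, still) and the test button is out (less than 2 mm in) (value of joint lever between -0.06 and 0.12 rad and velocity of joint lever between -0.1 and 0.1 rad/s and value of joint test_button below 0.002 m); the robot touches nothing.
It fails at once if the test button is pushed with more than 35 N (contact force between any of the fingers, the arm and test_button above 35 N).
It fails at once if the splash hood is struck with more than 12 N (contact force between any of the fingers, the arm and hood above 12 N).
It fails at once if a bystander is moved more than 25 mm or tipped (distance of any of media_bottle, dish_stack, tip_box from where it was at the start of the episode above 0.025 m or angle between any of media_bottle, dish_stack, tip_box's own z axis and vertical above 0.5 rad).
It also fails if it takes over 59 s, if anything falls off the work surface, if the arm or the gripper's body presses on something with over 40 N, if the wrist force passes 120 N, or if a joint passes its speed limit or range.

## Working session

There is one attempt and no reset: what is moved stays moved. The work goes in short steps, Python scripts to look and compute and a tool call to move; the robot and the scene stay as the last step left them, time stands still between calls to the robot, and variables do not carry over. Pictures are saved under pics/ and viewed, at most 10 in all, crops included, and the job is handed in when it is done.

Besides the shell and the picture viewer there is one more tool, called after "Call:" as name(argument=value, ...), one argument or row to a line, values as JSON. arm_command: Moves the arm, as the interface text tells. Its arguments: {"type":"object","properties":{"plan":{"type":"array"},"grip_force":{"type":"number"}},"required":["plan"]}

```bash
mkdir -p pics
cat > h.py <<'E'
import numpy as np, cv2
from bench import ctrl
from scipy.spatial.transform import Rotation as R
from scipy.optimize import least_squares
def save(p,n): cv2.imwrite(f'pics/{n}.png',p['image'][:,:,::-1])
def proj(p,P):
    T=np.linalg.inv(p['world_from_camera']); q=(np.atleast_2d(P)@T[:3,:3].T+T[:3,3])@p['intrinsics'].T
    return q[:,:2]/q[:,2:]
E
python3 - <<'E'
from h import *
print(ctrl.sense())
for n in ['scene','side']:
    p=ctrl.get_image(n); save(p,n+'0')
    print(n,p['intrinsics'].tolist(),np.round(p['world_from_camera'],3).tolist())
    for l in ['unit','panel_mid','hood_edge','button_top','lever_hinge','lever_grip','media_bottle','dish_stack','tip_box']:
        try: print(l,[(round(d['conf'],2),np.round(np.array(d['location'])*[640,400],1).tolist()) for d in ctrl.boxes_of(l,p)[:2]])
        except Exception as e: print(l,e)
E
```

```text
{'time': 0.0, 'qpos': array([-1.42780714e+00,  2.59350820e-01,  1.53606708e+00,  1.57718498e-06,
        1.34798668e+00, -2.02820893e-01]), 'qd': array([-1.14811146e-05, -1.50627851e-03,  4.52559724e-04, -2.41099331e-04,
       -1.57906668e-03, -1.15026315e-03]), 'tau': array([ 2.77551526e-04, -4.46031010e+01, -2.90572733e+01, -1.41540290e-04,
        1.20483790e-02,  1.74804747e-06]), 'tool_pos': array([ 0.18636919, -0.5169503 ,  0.24917687]), 'tcp_rot': array([ 9.85088753e-01,  1.72044554e-01,  2.78671334e-05, -9.05532139e-04]), 'wrist_force': array([ 0.11216116, -0.15367836, -0.66387515]), 'wrist_torque': array([-0.06695336, -0.03690772,  0.02109869]), 'finger_force': 0.0, 'width': 0.08552368556384257}
scene [[491.9883202721139, 0.0, 320.2918059971396], [0.0, 491.9883202721139, 191.7598129047404], [0.0, 0.0, 1.0]] [[-0.082, 0.569, -0.818, 1.472], [0.996, 0.031, -0.079, 0.064], [-0.02, -0.822, -0.57, 0.811], [0.0, 0.0, 0.0, 1.0]]
unit [(0.67, [449.3, 202.3])]
panel_mid [(0.59, [436.3, 205.1])]
hood_edge [(0.71, [454.2, 153.3]), (0.34, [427.2, 204.0])]
button_top [(0.51, [417.2, 185.3])]
lever_hinge [(0.61, [432.2, 202.8])]
lever_grip [(0.8, [431.0, 201.7])]
media_bottle [(0.92, [239.6, 196.9]), (0.4, [428.7, 201.0])]
dish_stack [(0.63, [192.8, 274.6])]
tip_box [(0.66, [223.6, 238.4]), (0.41, [237.3, 192.8])]
side [[449.13510586697856, 0.0, 315.58636223162677], [0.0, 449.13510586697856, 203.5118057239893], [0.0, 0.0, 1.0]] [[0.998, -0.053, 0.04, 0.505], [-0.066, -0.736, 0.674, -0.761], [-0.006, -0.675, -0.737, 0.981], [0.0, 0.0, 0.0, 1.0]]
unit [(0.69, [294.3, 141.7])]
panel_mid [(0.57, [298.3, 149.6])]
hood_edge [(0.96, [294.4, 106.5])]
button_top [(0.7, [284.4, 151.9])]
lever_hinge [(0.52, [326.8, 136.5])]
lever_grip [(0.78, [329.6, 135.8])]
media_bottle [(0.92, [269.5, 314.0])]
dish_stack [(0.77, [380.9, 340.2])]
tip_box [(0.57, [335.4, 323.7])]
```

View pics/scene0.png

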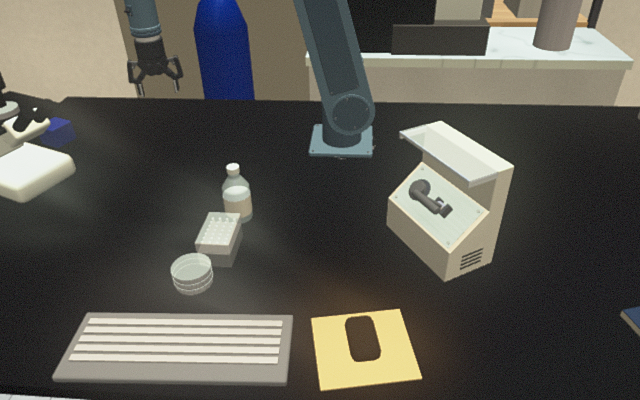

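View pics/side0.png

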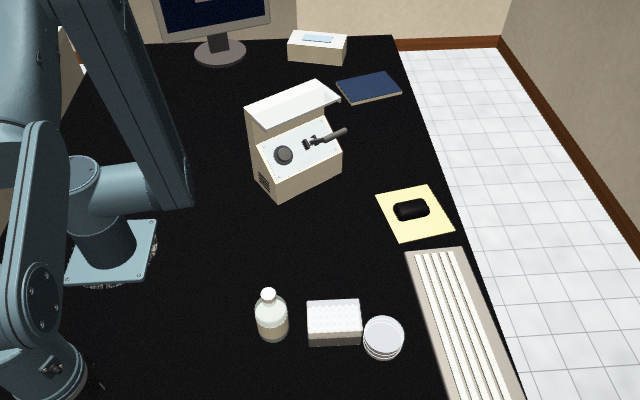

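The side view shows the unit's front facing the camera, with the button near (284,154), the lever near (330,135) and the hood edge near (294,107). The scene view shows the lever near (431,198). The bystanders stand well clear at y<0. I'll zoom in to pick corners.

Run:
```python
import cv2,numpy as np
a=cv2.imread('pics/side0.png')[70:215,235:360]; b=cv2.imread('pics/scene0.png')[115:285,380:520]
a=cv2.resize(a,None,fx=3.2,fy=4*.8,interpolation=3);b=cv2.resize(b,None,fx=2.8,fy=2.8,interpolation=3)
o=np.zeros((max(a.shape[0],b.shape[0]),a.shape[1]+b.shape[1],3),'u1');o[:a.shape[0],:a.shape[1]]=a;o[:b.shape[0],a.shape[1]:]=b
cv2.imwrite('pics/z.png',o);print(o.shape)
```

```text
(476, 792, 3)
```

View pics/z.png

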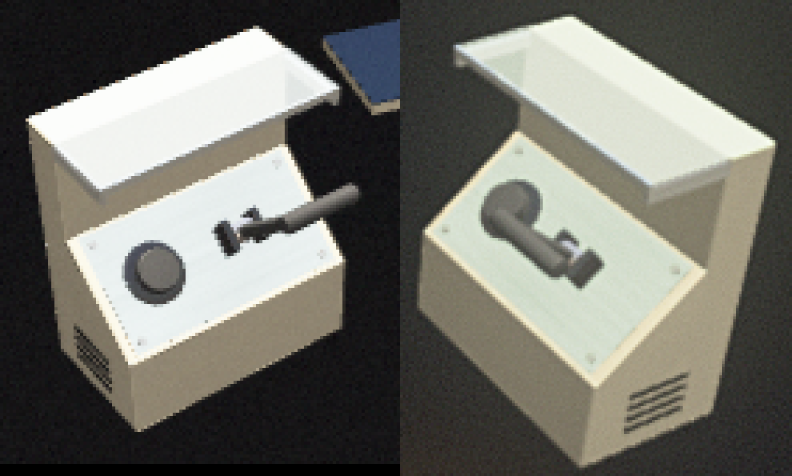

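```bash
cat >> h.py <<'E'
def unitpose(v): return R.from_euler('z',v[2]),np.array([v[0],v[1],0])
E
python3 - <<'E'
from h import *
S=[((90,120,270),(28,118)),((90,-120,270),(257,27)),((-50,120,88),(130,363)),((46,120,168),(72,242)),((46,-120,168),(284,147)),((-50,-120,88),(343,262)),((-50,120,0),(137,431)),((-50,-120,0),(343,328))]
C=[((-50,-120,88),(595,387)),((46,-120,168),(706,270)),((46,120,168),(519,131)),((-50,120,88),(424,233)),((-50,-120,0),(583,466)),((-50,120,0),(420,307)),((90,-120,270),(774,147)),((90,120,270),(572,16)),((90,-120,0),(712,415))]
ps,pc=ctrl.get_image('side'),ctrl.get_image('scene')
A=np.array([s[0] for s in S])/1e3;a=np.array([s[1] for s in S])/3.2+[235,70]
B=np.array([s[0] for s in C])/1e3;b=(np.array([s[1] for s in C])-[400,0])/2.8+[380,115]
def f(v,w=3):
    r,t=unitpose(v);o=[]
    if w&1:o.append((proj(ps,r.apply(A)+t)-a).ravel())
    if w&2:o.append((proj(pc,r.apply(B)+t)-b).ravel())
    return np.concatenate(o)
for w in (1,2,3):
    s=least_squares(f,[.5,.3,1.5],args=(w,),loss='soft_l1');print(w,s.x,np.abs(f(s.x,w)).max(),np.sqrt(np.mean(f(s.x,w)**2)))
v=s.x;np.save('v',v);r,t=unitpose(v)
pm=np.array([0,0,.13]);n=np.array([-.643,0,.766]);u=np.array([.766,0,.643])
for nm,P in dict(button=pm+.018*n+[0,.06,0],hinge=pm+.014*n+[0,-.03,0]).items():
    W=r.apply(P)+t;print(nm,W,proj(ps,W),proj(pc,W))
print('normal',r.apply(n),'press dir',-r.apply(n),'unit y',r.apply([0,1,0]))
st=ctrl.sense();Rt=R.from_quat(st['tcp_rot']);print(Rt.as_matrix().round(3))
E
```

```text
1 [0.52185552 0.2401277  2.13002018] 2.205205080591213 0.9642161648674971
2 [0.52584662 0.24278864 2.1187529 ] 1.6532342714375545 0.8516919252310245
3 [0.52352159 0.24269339 2.12086196] 2.168348120665911 1.0345288658228826
button [0.47842241 0.20146208 0.143788  ] [[285.5286909  153.34513591]] [[416.73577368 186.21914165]]
hinge [0.55380203 0.25070157 0.140724  ] [[311.22740015 141.69024173]] [[441.13866696 206.55149272]]
normal [ 0.33612387 -0.54815121  0.766     ] press dir [-0.33612387  0.54815121 -0.766     ] unit y [-0.85249021 -0.52274318  0.        ]
[[ 0.941  0.339  0.   ]
 [ 0.339 -0.941  0.   ]
 [ 0.    -0.    -1.   ]]
```

The fit is good: about 1 px rms, and the two cameras agree within 4 mm. The moves have no tilt command, so I'll first test how the arm handles a pose at its inner reach limit. This is in free space above the bystanders.

Call:
arm_command(
  plan=[
    {"travel": [1,-6,0],"roll": 0,"jaw": 1},
    {"travel": [2,-12,0],"roll": 0,"jaw": 1},
    {"travel": [2.5,-18,0],"roll": 0,"jaw": 1},
    {"travel": [3,-24,0],"roll": 0,"jaw": 1},
    {"travel": [4,-30,0],"roll": 0,"jaw": 1},
    {"travel": [4.3,-34,0],"roll": 0,"jaw": 1},
    {"travel": [4.3,-36,0],"roll": 0,"jaw": 1},
    {"travel": [4.3,-36,0],"roll": 0,"jaw": 1},
  ],
)

```text
time: 2.1
tool_pos: [0.1048, -0.1637, 0.2501]
tcp_rot: [0.985, 0.171, -0.0, 0.001]
wrist_force: [-0.1, -1.6, -1.5]
width: 0.0853
finger_force: 0.0
```

Run:
```python
from h import *
s=ctrl.sense();print(s['time'],s['tool_pos'],s['qpos'].round(3));print(R.from_quat(s['tcp_rot']).as_matrix().round(3))
p=ctrl.get_image('side')
for l in ['media_bottle','dish_stack','tip_box']:
    d=ctrl.boxes_of(l,p)[0]['location'];d=np.array(d)*[640,400]
    T=p['world_from_camera'];r=T[:3,:3]@np.linalg.inv(p['intrinsics'])@[*d,1];k=(.05-T[2,3])/r[2];print(l,(T[:3,3]+k*r).round(3))
```

```text
2.1 [ 0.10476222 -0.16373398  0.25013512] [-1.608 -0.505  2.179  0.     1.465 -0.382]
[[ 0.941  0.338 -0.   ]
 [ 0.338 -0.941 -0.003]
 [-0.001  0.002 -1.   ]]
media_bottle [ 0.435 -0.249  0.05 ]
dish_stack [ 0.673 -0.328  0.05 ]
tip_box [ 0.575 -0.276  0.05 ]
```

Call:
arm_command(
  plan=[
    {"travel": [1,4,-4],"roll": 0,"jaw": 1},
    {"travel": [2,8,-8],"roll": 0,"jaw": 1},
    {"travel": [3,13,-12],"roll": 0,"jaw": 1},
    {"travel": [4,18,-16],"roll": 0,"jaw": 1},
    {"travel": [5,23,-18],"roll": 0,"jaw": 1},
    {"travel": [6,29,-20],"roll": 0,"jaw": 1},
    {"travel": [8,35,-20],"roll": 0,"jaw": 1},
    {"travel": [9,41,-20],"roll": 0,"jaw": 1},
  ],
)

```text
time: 3.3
tool_pos: [0.3309, -0.5213, 0.4487]
tcp_rot: [0.985, 0.173, 0.0, -0.0]
wrist_force: [-1.2, -1.0, 1.9]
width: 0.0854
finger_force: 0.0
```

Call:
arm_command(
  plan=[
    {"travel": [1.2,6,0],"roll": 0,"jaw": 1},
    {"travel": [2.4,12,0],"roll": 0,"jaw": 1},
    {"travel": [3.6,18,0],"roll": 0,"jaw": 1},
    {"travel": [5,24,0],"roll": 0,"jaw": 1},
    {"travel": [6,30,0],"roll": 0,"jaw": 1},
    {"travel": [7,36,0],"roll": 0,"jaw": 1},
    {"travel": [8,40,0],"roll": 0,"jaw": 1},
    {"travel": [8,40,0],"roll": 0,"jaw": 1},
  ],
)

```text
time: 4.3
tool_pos: [0.4456, -0.717, 0.3716]
tcp_rot: [0.985, 0.172, 0.01, 0.025]
wrist_force: [0.6, -0.8, 0.4]
width: 0.0854
finger_force: 0.0
```

Run:
```python
from h import *
s=ctrl.sense();print(s['time'],s['tool_pos'],s['qpos'].round(3));print(R.from_quat(s['tcp_rot']).as_matrix().round(3))
```

```text
4.3 [ 0.44558091 -0.71704377  0.37158799] [-1.149  0.89   0.187  0.007  2.012  0.079]
[[ 0.941  0.338  0.028]
 [ 0.339 -0.94  -0.045]
 [ 0.011  0.052 -0.999]]
```

Call:
arm_command(
  plan=[
    {"travel": [3,-5.3,0],"roll": 0,"jaw": 1},
    {"travel": [6,-10.6,0],"roll": 0,"jaw": 1},
    {"travel": [9,-16,0],"roll": 0,"jaw": 1},
    {"travel": [12,-21,0],"roll": 0,"jaw": 1},
    {"travel": [14.5,-26.5,0],"roll": 0,"jaw": 1},
  ],
)

```text
time: 4.92
tool_pos: [0.4922, -0.4206, 0.361]
tcp_rot: [0.985, 0.172, 0.011, 0.025]
wrist_force: [0.5, -0.2, 0.6]
width: 0.0852
finger_force: 0.0
```

Run:
```python
from h import *
s=ctrl.sense();print(s['time'],s['tool_pos'],s['qpos'].round(3));print(R.from_quat(s['tcp_rot']).as_matrix().round(3))
p=ctrl.get_image('scene');save(p,'g');print(proj(p,s['tool_pos']))
```

```text
4.925 [ 0.49223231 -0.42055143  0.36100372] [-0.876  0.365  1.123 -0.007  1.599  0.349]
[[ 0.941  0.338  0.03 ]
 [ 0.339 -0.94  -0.046]
 [ 0.012  0.053 -0.999]]
[[143.57282075 100.6377375 ]]
```

The tilt from the out-of-reach pose persists between calls, so the tool can be leaned by pressing against the reach limit. I need the lean direction at azimuth 121°, so I'll check that region for obstacles.

Run:
```python
from h import *
o=[]
for n in ['side','scene']:
    p=ctrl.get_image(n);im=p['image'][:,:,::-1].copy()
    for az in (90,105,121):
        a=np.deg2rad(az)
        for z,c in ((0,(0,255,255)),(.4,(0,255,0)),(.7,(0,0,255))):
            q=[proj(p,[rr*np.cos(a),rr*np.sin(a),z])[0] for rr in (.5,.65,.8)]
            cv2.polylines(im,[np.array(q).astype(int)],False,c,2)
        print(n,az,np.round(q))
    o.append(im[:250] if n=='side' else im[:220,200:])
o[1]=cv2.copyMakeBorder(o[1],0,0,0,200,0)
cv2.imwrite('pics/m.png',np.vstack(o))
p=ctrl.get_image('side');T=p['world_from_camera']
for d in [(220,55),(150,15),(318,55)]:
    r=T[:3,:3]@np.linalg.inv(p['intrinsics'])@[*d,1];k=-T[2,3]/r[2];print(d,T[:3,3]+k*r)
```

```text
side 90 [[  62. -105.]
 [  81. -121.]
 [  96. -134.]]
side 105 [[   2. -101.]
 [   9. -117.]
 [  16. -130.]]
side 121 [[ -69.  -93.]
 [ -75. -108.]
 [ -80. -120.]]
scene 90 [[ 543. -101.]
 [ 605. -102.]
 [ 669. -103.]]
scene 105 [[ 523. -105.]
 [ 573. -107.]
 [ 622. -109.]]
scene 121 [[ 493. -108.]
 [ 530. -110.]
 [ 566. -113.]]
(220, 55) [0.20827272 1.02039596 0.        ]
(150, 15) [-0.15943158  1.42594079  0.        ]
(318, 55) [0.62433786 0.98832997 0.        ]
```

View pics/m.png

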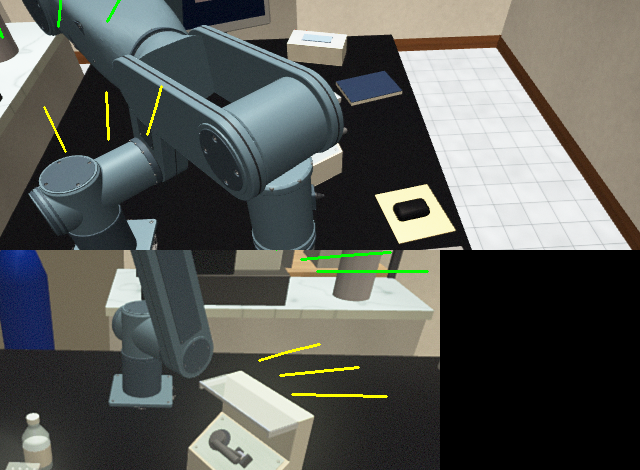

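Call:
arm_command(
  plan=[
    {"travel": [1.5,-5.4,-2],"roll": -0.1,"jaw": 1},
    {"travel": [3,-10.8,-4],"roll": -0.2,"jaw": 1},
    {"travel": [4.5,-16,-6],"roll": -0.3,"jaw": 1},
    {"travel": [6,-21.5,-8],"roll": -0.4,"jaw": 1},
    {"travel": [7.5,-27,-10],"roll": -0.5,"jaw": 1},
    {"travel": [9,-32,-12],"roll": -0.6,"jaw": 1},
    {"travel": [10.5,-37.5,-14],"roll": -0.7,"jaw": 1},
    {"travel": [12,-43,-16],"roll": -0.8,"jaw": 1},
  ],
)

```text
time: 6.12
tool_pos: [0.4558, 0.0293, 0.5006]
tcp_rot: [0.84, 0.542, 0.001, 0.026]
wrist_force: [0.8, 1.2, -0.1]
width: 0.0854
finger_force: 0.0
```

```bash
cat >> h.py <<'E'
import sys
def go(*W):
    s=ctrl.sense();M=R.from_quat(s['tcp_rot']).as_matrix();P=s['tool_pos']
    print(round(s['time'],2),P.round(4),s['qpos'].round(3),'z',M[:,2].round(3),'y',M[:,1].round(3),'F',s['wrist_force'].round(1))
    for w in W: print('to',w,'travel cm',((np.array(w)-P)@M*100).round(2))
def un(v): # unit frame -> world
    r,t=unitpose(np.load('v.npy'));return r.apply(v)+t
def tun(w):
    r,t=unitpose(np.load('v.npy'));return r.inv().apply(np.array(w)-t)
E
python3 - <<'E'
from h import *
go([.156,.41,.535],[-.2,.61,.55])
E
```

```text
6.12 [0.4558 0.0293 0.5006] [-0.152  0.021  1.223 -0.041  1.861  0.261] z [ 0.03  -0.044 -0.999] y [ 0.911 -0.411  0.045] F [ 0.8  1.2 -0.1]
to [0.156, 0.41, 0.535] travel cm [ 22.22 -42.79  -5.99]
to [-0.2, 0.61, 0.55] travel cm [ 25.72 -83.35  -9.42]
```

Call:
arm_command(
  plan=[
    {"travel": [2.8,-5.3,-0.8],"roll": 0,"jaw": 1},
    {"travel": [5.6,-10.7,-1.5],"roll": 0,"jaw": 1},
    {"travel": [8.4,-16,-2.3],"roll": 0,"jaw": 1},
    {"travel": [11.2,-21.4,-3],"roll": 0,"jaw": 1},
    {"travel": [14,-26.7,-3.8],"roll": 0,"jaw": 1},
    {"travel": [16.8,-32,-4.5],"roll": 0,"jaw": 1},
    {"travel": [19.6,-37.4,-5.2],"roll": 0,"jaw": 1},
    {"travel": [22.2,-42.8,-6],"roll": 0,"jaw": 1},
  ],
)

```text
time: 7.12
tool_pos: [0.1555, 0.4117, 0.5357]
tcp_rot: [0.841, 0.541, 0.001, 0.025]
wrist_force: [0.8, 0.0, 0.9]
width: 0.0854
finger_force: 0.0
```

Call:
arm_command(
  plan=[
    {"travel": [0.5,-5.8,-0.5],"roll": 0,"jaw": 1},
    {"travel": [1,-11.6,-1],"roll": 0,"jaw": 1},
    {"travel": [1.5,-17.4,-1.5],"roll": 0,"jaw": 1},
    {"travel": [2,-23.2,-2],"roll": 0,"jaw": 1},
    {"travel": [2.5,-29,-2.5],"roll": 0,"jaw": 1},
    {"travel": [3,-35,-3],"roll": 0,"jaw": 1},
    {"travel": [3.5,-40.5,-3.5],"roll": 0,"jaw": 1},
  ],
)

```text
time: 8.0
tool_pos: [-0.2004, 0.6117, 0.552]
tcp_rot: [0.841, 0.541, 0.0, 0.024]
wrist_force: [0.5, 1.6, 1.2]
width: 0.0854
finger_force: 0.0
```

Run:
```python
from h import *
go([-.53,1.04,.65],[-.9,1.5,.8])
```

```text
8.0 [-0.2004  0.6117  0.552 ] [ 1.725  0.534  0.398 -0.026  2.253  2.136] z [ 0.027 -0.04  -0.999] y [ 0.91  -0.413  0.041] F [0.5 1.6 1.2]
to [-0.53, 1.04, 0.65] travel cm [ 25.05 -47.29 -12.39]
to [-0.9, 1.5, 0.8] travel cm [ 51.17 -99.34 -30.2 ]
```

Call:
arm_command(
  plan=[
    {"travel": [3.1,-5.9,-1.5],"roll": 0,"jaw": 1},
    {"travel": [6.2,-11.8,-3],"roll": 0,"jaw": 1},
    {"travel": [9.3,-17.7,-4.5],"roll": 0,"jaw": 1},
    {"travel": [12.4,-23.6,-6],"roll": 0,"jaw": 1},
    {"travel": [15.5,-29.5,-7.5],"roll": 0,"jaw": 1},
    {"travel": [18.6,-35.4,-9],"roll": 0,"jaw": 1},
    {"travel": [40,-80,-20],"roll": 0,"jaw": 1},
    {"travel": [60,-120,-30],"roll": 0,"jaw": 1},
  ],
)

```text
time: 9.0
tool_pos: [-0.3372, 0.699, 0.4453]
tcp_rot: [0.84, 0.542, 0.002, 0.003]
wrist_force: [0.3, -0.2, -0.0]
width: 0.0856
finger_force: 0.0
```

Run:
```python
from h import *
go([-.9,1.5,.8])
```

```text
9.0 [-0.3372  0.699   0.4453] [ 1.88   0.797  0.187 -0.008  2.163  2.3  ] z [ 0.008 -0.003 -1.   ] y [ 0.911 -0.412  0.008] F [ 0.3 -0.2 -0. ]
to [-0.9, 1.5, 0.8] travel cm [ 49.79 -83.99 -36.16]
```

Call:
arm_command(
  plan=[
    {"travel": [57,-80,-90],"roll": 0,"jaw": 1},
    {"travel": [57,-80,-90],"roll": 0,"jaw": 1},
    {"travel": [57,-80,-90],"roll": 0,"jaw": 1},
    {"travel": [57,-80,-90],"roll": 0,"jaw": 1},
  ],
)

```text
time: 9.5
tool_pos: [-0.3457, 0.691, 0.472]
tcp_rot: [0.84, 0.542, 0.005, -0.021]
wrist_force: [-0.1, -0.7, 0.4]
width: 0.086
finger_force: 0.0
```

Run:
```python
from h import *
go()
```

```text
9.5 [-0.3457  0.691   0.472 ] [1.891 0.762 0.187 0.    2.15  2.316] z [-0.014  0.04  -0.999] y [ 0.911 -0.412 -0.029] F [-0.1 -0.7  0.4]
```

Call:
arm_command(
  plan=[
    {"travel": [57,-80,-90],"roll": 0,"jaw": 1},
  ],
)

```text
time: 9.62
tool_pos: [-0.3506, 0.6944, 0.4827]
tcp_rot: [0.84, 0.542, 0.007, -0.04]
wrist_force: [0.3, 1.0, -0.4]
width: 0.0855
finger_force: 0.0
```

Call:
arm_command(
  plan=[
    {"travel": [57,-80,-90],"roll": 0,"jaw": 1},
  ],
)

```text
time: 9.75
tool_pos: [-0.3548, 0.6961, 0.4974]
tcp_rot: [0.839, 0.541, 0.009, -0.061]
wrist_force: [0.0, -0.4, 0.5]
width: 0.0856
finger_force: 0.0
```

Run:
```python
from h import *
go()
```

```text
9.75 [-0.3548  0.6961  0.4974] [1.895 0.731 0.187 0.014 2.101 2.327] z [-0.05   0.112 -0.992] y [ 0.909 -0.407 -0.092] F [ 0.  -0.4  0.5]
```

Call:
arm_command(
  plan=[
    {"travel": [63,-80,-70],"roll": 0,"jaw": 1},
  ],
)

```text
time: 9.88
tool_pos: [-0.3589, 0.7025, 0.507]
tcp_rot: [0.837, 0.541, 0.012, -0.082]
wrist_force: [-0.2, -0.4, -0.1]
width: 0.0853
finger_force: 0.0
```

Call:
arm_command(
  plan=[
    {"travel": [63,-80,-65],"roll": 0,"jaw": 1},
  ],
)

```text
time: 10.0
tool_pos: [-0.363, 0.7101, 0.5148]
tcp_rot: [0.836, 0.54, 0.014, -0.101]
wrist_force: [0.3, 0.8, -0.1]
width: 0.0856
finger_force: 0.0
```

Call:
arm_command(
  plan=[
    {"travel": [63,-80,-60],"roll": 0,"jaw": 1},
  ],
)

```text
time: 10.12
tool_pos: [-0.3673, 0.7176, 0.5232]
tcp_rot: [0.834, 0.538, 0.015, -0.122]
wrist_force: [0.0, -0.1, -0.2]
width: 0.0855
finger_force: 0.0
```

Call:
arm_command(
  plan=[
    {"travel": [63,-80,-55],"roll": 0,"jaw": 1},
  ],
)

```text
time: 10.25
tool_pos: [-0.3717, 0.7253, 0.5322]
tcp_rot: [0.831, 0.537, 0.018, -0.142]
wrist_force: [0.5, 0.2, 0.8]
width: 0.0855
finger_force: 0.0
```

Call:
arm_command(
  plan=[
    {"travel": [63,-80,-50],"roll": 0,"jaw": 1},
  ],
)

```text
time: 10.38
tool_pos: [-0.3763, 0.7332, 0.5415]
tcp_rot: [0.829, 0.535, 0.02, -0.163]
wrist_force: [-0.3, -0.1, 0.0]
width: 0.0853
finger_force: 0.0
```

Run:
```python
from h import *
go()
```

```text
10.38 [-0.3763  0.7332  0.5415] [1.893 0.691 0.188 0.045 1.935 2.34 ] z [-0.142  0.291 -0.946] y [ 0.893 -0.374 -0.249] F [-0.3 -0.1  0. ]
```

Call:
arm_command(
  plan=[
    {"travel": [50,-90,-45],"roll": 0,"jaw": 1},
  ],
)

```text
time: 10.5
tool_pos: [-0.3883, 0.7376, 0.5507]
tcp_rot: [0.826, 0.533, 0.022, -0.184]
wrist_force: [0.3, -0.2, 0.1]
width: 0.0852
finger_force: 0.0
```

Call:
arm_command(
  plan=[
    {"travel": [50,-90,-40],"roll": 0,"jaw": 1},
  ],
)

```text
time: 10.62
tool_pos: [-0.4016, 0.7415, 0.5601]
tcp_rot: [0.822, 0.531, 0.023, -0.205]
wrist_force: [0.7, -0.1, 0.3]
width: 0.0854
finger_force: 0.0
```

Call:
arm_command(
  plan=[
    {"travel": [50,-90,-36],"roll": 0,"jaw": 1},
  ],
)

```text
time: 10.75
tool_pos: [-0.414, 0.746, 0.5696]
tcp_rot: [0.818, 0.529, 0.025, -0.226]
wrist_force: [-0.1, 0.3, 0.2]
width: 0.0856
finger_force: 0.0
```

Call:
arm_command(
  plan=[
    {"travel": [50,-90,-32],"roll": 0,"jaw": 1},
  ],
)

```text
time: 10.88
tool_pos: [-0.4258, 0.7507, 0.5795]
tcp_rot: [0.813, 0.526, 0.026, -0.247]
wrist_force: [-0.1, 0.2, -0.0]
width: 0.0851
finger_force: 0.0
```

Call:
arm_command(
  plan=[
    {"travel": [50,-90,-28],"roll": 0,"jaw": 1},
  ],
)

```text
time: 11.0
tool_pos: [-0.4373, 0.7555, 0.5897]
tcp_rot: [0.808, 0.524, 0.027, -0.268]
wrist_force: [0.9, -0.2, -1.0]
width: 0.0855
finger_force: 0.0
```

Call:
arm_command(
  plan=[
    {"travel": [50,-90,-24],"roll": 0,"jaw": 1},
  ],
)

```text
time: 11.12
tool_pos: [-0.4485, 0.7604, 0.6001]
tcp_rot: [0.803, 0.521, 0.028, -0.289]
wrist_force: [-0.0, -0.0, 0.1]
width: 0.0852
finger_force: 0.0
```

Call:
arm_command(
  plan=[
    {"travel": [50,-90,-20],"roll": 0,"jaw": 1},
  ],
)

```text
time: 11.25
tool_pos: [-0.4594, 0.7654, 0.6108]
tcp_rot: [0.797, 0.517, 0.029, -0.31]
wrist_force: [-0.0, -0.4, 0.4]
width: 0.0853
finger_force: 0.0
```

Run:
```python
from h import *
go()
```

```text
11.25 [-0.4594  0.7654  0.6108] [1.968 0.658 0.188 0.051 1.664 2.409] z [-0.275  0.523 -0.807] y [ 0.843 -0.273 -0.464] F [-0.  -0.4  0.4]
```

Call:
arm_command(
  plan=[
    {"travel": [40,-95,-16],"roll": 0,"jaw": 1},
  ],
)

```text
time: 11.38
tool_pos: [-0.4748, 0.7673, 0.6213]
tcp_rot: [0.791, 0.514, 0.029, -0.33]
wrist_force: [-1.1, 0.7, 0.3]
width: 0.0854
finger_force: 0.0
```

Call:
arm_command(
  plan=[
    {"travel": [40,-95,-12],"roll": 0,"jaw": 1},
  ],
)

```text
time: 11.5
tool_pos: [-0.4908, 0.7687, 0.632]
tcp_rot: [0.785, 0.51, 0.029, -0.351]
wrist_force: [-0.3, 0.1, -0.0]
width: 0.0855
finger_force: 0.0
```

Run:
```python
from h import *
go([-.25,.62,.6],[.2,.5,.6],[.45,.15,.5])
s=ctrl.sense();r,t=unitpose(np.load('v.npy'))
M=R.from_quat(s['tcp_rot']).as_matrix();print('tool in unit\n',(r.inv().as_matrix()@M).round(3))
```

```text
11.5 [-0.4908  0.7687  0.632 ] [2.002 0.654 0.188 0.04  1.582 2.436] z [-0.311  0.58  -0.753] y [ 0.822 -0.233 -0.52 ] F [-0.3  0.1 -0. ]
to [-0.25, 0.62, 0.6] travel cm [ -1.4   24.92 -13.71]
to [0.2, 0.5, 0.6] travel cm [ 10.72  64.69 -34.69]
to [0.45, 0.15, 0.5] travel cm [ -8.69  98.6  -55.26]
tool in unit
 [[ 0.416 -0.629  0.657]
 [-0.815 -0.578 -0.038]
 [ 0.404 -0.52  -0.753]]
```

Call:
arm_command(
  plan=[
    {"travel": [0,4.9,-2.8],"roll": 0.08,"jaw": 0.5},
    {"travel": [0,9.7,-5.6],"roll": 0.16,"jaw": 0},
    {"travel": [0,14.6,-8.4],"roll": 0.24,"jaw": 0},
    {"travel": [0,19.5,-11.2],"roll": 0.32,"jaw": 0},
    {"travel": [0,24.3,-14],"roll": 0.4,"jaw": 0},
    {"travel": [0,29.2,-16.9],"roll": 0.48,"jaw": 0},
    {"travel": [0,34,-19.7],"roll": 0.55,"jaw": 0},
    {"travel": [0,38.9,-22.5],"roll": 0.62,"jaw": 0},
  ],
)

```text
time: 12.5
tool_pos: [-0.0994, 0.5458, 0.6]
tcp_rot: [0.903, 0.246, -0.078, -0.343]
wrist_force: [0.6, 1.4, -0.2]
width: 0.0002
finger_force: 0.0
```

Run:
```python
from h import *
go([.25,.35,.58],[.55,.05,.5],un([-.2,.06,.36]))
```

```text
12.5 [-0.0994  0.5458  0.6   ] [ 1.237 -0.159  1.347  0.509  1.437  2.343] z [-0.31   0.58  -0.753] y [ 0.391 -0.644 -0.657] F [ 0.6  1.4 -0.2]
to [0.25, 0.35, 0.58] travel cm [ 20.49  27.58 -20.69]
to [0.55, 0.05, 0.5] travel cm [ 31.34  63.89 -41.37]
to [0.57692082 0.04083076 0.36      ] travel cm [ 32.84  74.74 -32.19]
```

Call:
arm_command(
  plan=[
    {"travel": [2.9,3.9,-3],"roll": 0,"jaw": 0},
    {"travel": [5.8,7.9,-5.9],"roll": 0,"jaw": 0},
    {"travel": [8.7,11.8,-8.9],"roll": 0,"jaw": 0},
    {"travel": [11.7,15.8,-11.8],"roll": 0,"jaw": 0},
    {"travel": [14.6,19.7,-14.8],"roll": 0,"jaw": 0},
    {"travel": [17.5,23.6,-17.7],"roll": 0,"jaw": 0},
    {"travel": [20.5,27.6,-20.7],"roll": 0,"jaw": 0},
  ],
)

```text
time: 13.38
tool_pos: [0.2513, 0.3506, 0.5804]
tcp_rot: [0.904, 0.246, -0.077, -0.342]
wrist_force: [0.7, 0.3, -0.4]
width: -0.0001
finger_force: 0.0
```

Run:
```python
from h import *
go([.55,.05,.5],un([-.2,.06,.36]))
```

```text
13.38 [0.2513 0.3506 0.5804] [ 0.125 -0.097  1.34   0.765  2.052  1.478] z [-0.307  0.58  -0.754] y [ 0.393 -0.645 -0.656] F [ 0.7  0.3 -0.4]
to [0.55, 0.05, 0.5] travel cm [ 10.69  36.39 -20.55]
to [0.57692082 0.04083076 0.36      ] travel cm [ 12.16  47.21 -11.35]
```

Call:
arm_command(
  plan=[
    {"travel": [1.4,4.6,-2.6],"roll": 0,"jaw": 0},
    {"travel": [2.7,9.1,-5.2],"roll": 0,"jaw": 0},
    {"travel": [4,13.6,-7.7],"roll": 0,"jaw": 0},
    {"travel": [5.3,18.2,-10.3],"roll": 0,"jaw": 0},
    {"travel": [6.7,22.7,-12.9],"roll": 0,"jaw": 0},
    {"travel": [8,27.3,-15.4],"roll": 0,"jaw": 0},
    {"travel": [9.3,31.8,-18],"roll": 0,"jaw": 0},
    {"travel": [10.7,36.4,-20.6],"roll": 0,"jaw": 0},
  ],
)

```text
time: 14.38
tool_pos: [0.5505, 0.0502, 0.4993]
tcp_rot: [0.904, 0.247, -0.077, -0.341]
wrist_force: [1.2, 0.1, 1.3]
width: -0.0001
finger_force: 0.0
```

Run:
```python
from h import *
n=np.array([-.643,0,.766]);b=np.array([0,.06,.13])+.018*n
go(un(b+.17*n),un(b+.08*n),un(b+.03*n))
p=ctrl.get_image('wrist');save(p,'w1')
s=ctrl.sense();M=R.from_quat(s['tcp_rot']).as_matrix();T=np.eye(4);T[:3,:3]=M;T[:3,3]=s['tool_pos']
p['world_from_camera']=T@p['T_tool_cam']
print('T',p['T_tool_cam'].round(3).tolist())
for l,P in [('button_top',b),('lever_hinge',np.array([0,-.03,.13])+.014*n)]:
    print(l,'pred',proj(p,un(P)),[(round(d['conf'],2),np.round(np.array(d['location'])*[640,400],1)) for d in ctrl.boxes_of(l,p)[:2]])
    for d in ctrl.masks_of(l,p)[:2]:
        ys,xs=np.nonzero(d['mask']);print('  mask',d['conf'],xs.min(),xs.max(),ys.min(),ys.max(),xs.mean(),ys.mean())
```

```text
14.38 [0.5505 0.0502 0.4993] [-0.383  0.451  0.862  0.61   2.315  0.965] z [-0.308  0.579 -0.755] y [ 0.393 -0.646 -0.655] F [1.2 0.1 1.3]
to [0.53556347 0.10827637 0.274008  ] travel cm [ 0.96 10.42 20.84]
to [0.50531232 0.15760998 0.205068  ] travel cm [ 0.61 10.56 29.83]
to [0.48850613 0.18501754 0.166768  ] travel cm [ 0.41 10.64 34.83]
T [[-0.001, -0.963, -0.271, 0.07], [1.0, -0.001, 0.0, -0.0], [-0.0, -0.271, 0.963, -0.123], [0.0, 0.0, 0.0, 1.0]]
button_top pred [[381.56222265 159.99538961]] [(0.71, array([385.5, 160.6]))]
  mask 0.91 373 397 147 172 384.90944881889766 159.40551181102362
  mask 0.42 626 639 345 399 633.3730650154798 372.24303405572755
lever_hinge pred [[383.17960293 101.37098414]] [(0.72, array([415.5,  78.2]))]
  mask 0.82 381 427 34 109 411.4497991967871 77.17536813922356
```

View pics/w1.png

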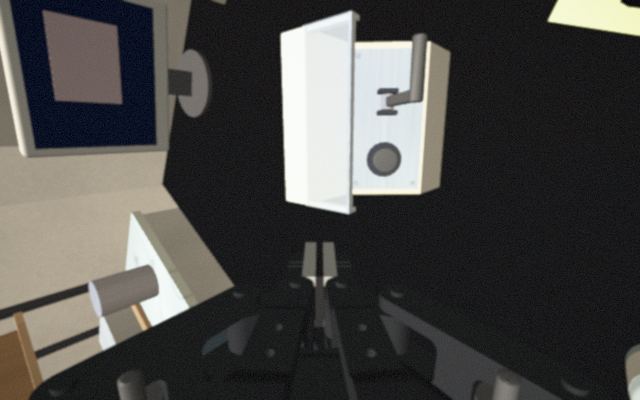

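Call:
arm_command(
  plan=[
    {"travel": [0.5,5,3],"roll": 0,"jaw": 0},
    {"travel": [0.8,10.7,5],"roll": 0,"jaw": 0},
    {"travel": [0.8,10.7,10],"roll": 0,"jaw": 0},
    {"travel": [0.8,10.7,15],"roll": 0,"jaw": 0},
    {"travel": [0.8,10.7,20],"roll": 0,"jaw": 0},
    {"travel": [0.8,10.7,24],"roll": 0,"jaw": 0},
    {"travel": [0.8,10.7,26],"roll": 0,"jaw": 0},
    {"travel": [0.8,10.7,26],"roll": 0,"jaw": 0},
  ],
)

```text
time: 15.62
tool_pos: [0.5159, 0.1382, 0.2345]
tcp_rot: [0.903, 0.248, -0.078, -0.341]
wrist_force: [-0.5, -0.3, 0.5]
width: -0.0
finger_force: 0.0
```

```bash
cat > w.py <<'E'
from h import *
def wrist(n=None):
    s=ctrl.sense();p=ctrl.get_image('wrist')
    if n: save(p,n)
    T=np.eye(4);T[:3,:3]=R.from_quat(s['tcp_rot']).as_matrix();T[:3,3]=s['tool_pos']
    p['world_from_camera']=T@p['T_tool_cam'];return p,s
E
python3 - <<'E'
from w import *
n=np.array([-.643,0,.766]);b=np.array([0,.06,.13])+.018*n
p,s=wrist();go(un(b+.019*n));print(tun(s['tool_pos']))
print('tip px',proj(p,s['tool_pos']))
print('pred',proj(p,un(b)))
for d in ctrl.masks_of('button_top',p)[:2]:
    ys,xs=np.nonzero(d['mask']);print('mask',d['conf'],xs.min(),xs.max(),ys.min(),ys.max(),xs.mean(),ys.mean())
    # intersect ray with top-face plane
    T=p['world_from_camera'];r=T[:3,:3]@np.linalg.inv(p['intrinsics'])@[(xs.min()+xs.max()+1)/2,(ys.min()+ys.max()+1)/2,1]
    w=un(b);nw=un(n)-un([0,0,0]);k=nw@(w-T[:3,3])/(nw@r);q=T[:3,3]+k*r;print(q,'unit',tun(q),'exp',b);go(q)
E
```

```text
15.68 [0.517  0.1373 0.2351] [-0.27   0.463  1.481  0.5    1.716  0.706] z [-0.309  0.578 -0.755] y [ 0.395 -0.645 -0.655] F [0.4 0.2 0.3]
to [0.48480876 0.19104721 0.158342  ] travel cm [-0.32  0.29  9.89]
[-0.08508022  0.06105668  0.23450021]
tip px [[319.29264773 281.03849248]]
pred [[324.07460248 210.89191285]]
mask 0.83 300 348 184 233 323.96984126984125 208.67089947089949
[0.47989599 0.20206256 0.1435711 ] unit [-0.0118324   0.05842989  0.1435711 ] exp [-0.011574  0.06      0.143788]
15.72 [0.5177 0.1367 0.2352] [-0.27   0.463  1.48   0.5    1.717  0.706] z [-0.308  0.578 -0.756] y [ 0.395 -0.645 -0.654] F [ 0.6 -0.9  0. ]
to [0.47989599 0.20206256 0.1435711 ] travel cm [-0.28  0.28 11.87]
mask 0.4 310 384 0 109 354.4348985031782 56.51445560795571
[0.58337335 0.25101231 0.13319336] unit [-0.0241953  -0.0553717   0.13319336] exp [-0.011574  0.06      0.143788]
15.72 [0.5177 0.1367 0.2352] [-0.27   0.463  1.48   0.5    1.717  0.706] z [-0.308  0.578 -0.756] y [ 0.395 -0.645 -0.654] F [ 0.6 -0.9  0. ]
to [0.58337335 0.25101231 0.13319336] travel cm [11.1   1.89 12.3 ]
```

Call:
arm_command(
  plan=[
    {"travel": [-0.2,0.3,4],"roll": 0,"jaw": 0},
    {"travel": [-0.3,0.3,7],"roll": 0,"jaw": 0},
    {"travel": [-0.3,0.3,8.5],"roll": 0,"jaw": 0},
    {"travel": [-0.3,0.3,9.2],"roll": 0,"jaw": 0},
    {"travel": [-0.3,0.3,9.5],"roll": 0,"jaw": 0},
    {"travel": [-0.3,0.3,9.5],"roll": 0,"jaw": 0},
  ],
)

```text
time: 16.48
tool_pos: [0.4873, 0.1875, 0.1602]
tcp_rot: [0.904, 0.246, -0.078, -0.341]
wrist_force: [-0.7, 0.4, 1.2]
width: -0.0001
finger_force: 0.0
```

Run:
```python
from h import *
n=np.array([-.643,0,.766]);b=np.array([0,.06,.13])+.018*n
go(un(b+.019*n)); s=ctrl.sense()
p=ctrl.get_image('scene')
for d in ctrl.masks_of('lever_grip',p)[:1]:
    ys,xs=np.nonzero(d['mask']);print(d['conf'],xs.min(),xs.max(),ys.min(),ys.max())
```

```text
16.48 [0.4873 0.1875 0.1602] [-0.2    0.493  1.643  0.531  1.519  0.668] z [-0.309  0.579 -0.755] y [ 0.392 -0.645 -0.655] F [-0.7  0.4  1.2]
to [0.48480876 0.19104721 0.158342  ] travel cm [-0.04 -0.21  0.43]
0.73 412 443 189 212
```

Contact is about 4 mm away. I'll press in small steps.

Call:
arm_command(
  plan=[
    {"travel": [0,0,0.2],"roll": 0,"jaw": 0},
    {"travel": [0,0,0.4],"roll": 0,"jaw": 0},
    {"travel": [0,0,0.5],"roll": 0,"jaw": 0},
    {"travel": [0,0,0.6],"roll": 0,"jaw": 0},
  ],
)

```text
time: 17.08
tool_pos: [0.4852, 0.1906, 0.156]
tcp_rot: [0.904, 0.247, -0.078, -0.341]
wrist_force: [-0.5, -3.4, 4.3]
width: 0.0001
finger_force: 2.9
```

Call:
arm_command(
  plan=[
    {"travel": [0,0,0.1],"roll": 0,"jaw": 0},
    {"travel": [0,0,0.2],"roll": 0,"jaw": 0},
  ],
)

```text
time: 17.32
tool_pos: [0.4844, 0.1921, 0.154]
tcp_rot: [0.904, 0.246, -0.078, -0.341]
wrist_force: [1.1, -4.5, 2.7]
width: 0.0002
finger_force: 2.5
```

Call:
arm_command(
  plan=[
    {"travel": [0,0,0.1],"roll": 0,"jaw": 0},
    {"travel": [0,0,0.2],"roll": 0,"jaw": 0},
  ],
)

```text
time: 17.58
tool_pos: [0.4835, 0.1935, 0.1521]
tcp_rot: [0.904, 0.246, -0.078, -0.342]
wrist_force: [1.3, -3.7, 3.6]
width: 0.0002
finger_force: 2.9
```

Run:
```python
from h import *
n=np.array([-.643,0,.766]);b=np.array([0,.06,.13])+.018*n
go(un(b+.019*n))
p=ctrl.get_image('scene')
for d in ctrl.masks_of('lever_grip',p)[:1]:
    ys,xs=np.nonzero(d['mask']);print(d['conf'],xs.min(),xs.max(),ys.min(),ys.max())
```

```text
17.57 [0.4835 0.1935 0.1521] [-0.191  0.499  1.659  0.536  1.498  0.664] z [-0.31   0.579 -0.754] y [ 0.392 -0.645 -0.656] F [ 1.3 -3.7  3.6]
to [0.48480876 0.19104721 0.158342  ] travel cm [ 0.   -0.2  -0.66]
0.97 405 444 201 227
```

Run:
```python
from w import *
n=np.array([-.643,0,.766]);h=np.array([0,-.03,.13])+.014*n
p=ctrl.get_image('scene')
for th in (0,.5,1.134):
    a=np.deg2rad(40)-th;d=np.array([-np.cos(a),0,np.sin(a)])
    print(th,proj(p,[un(h+.095*d+[0,y,0]) for y in (.009,-.069)]).round(1).tolist())
save(p,'s2');cv2.imwrite('pics/s2.png',cv2.resize(p['image'][110:290,370:530,::-1],None,fx=3,fy=3))
```

```text
0 [[414.8, 191.2], [437.5, 210.2]]
0.5 [[405.5, 209.5], [427.2, 229.3]]
1.134 [[406.0, 229.4], [427.0, 249.6]]
```

View pics/s2.png

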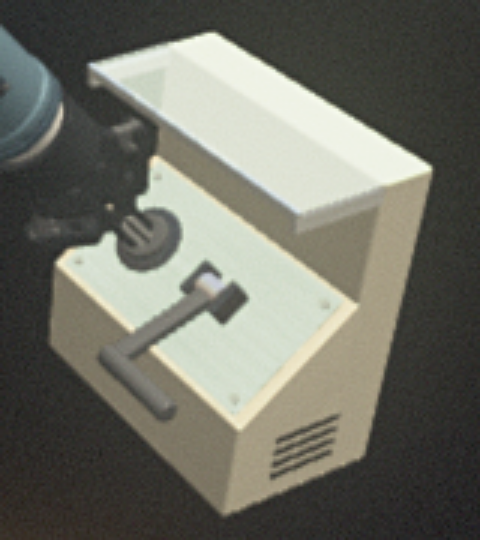

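The lever is fully down: the grip ends are at (406,228) and (426,246), close to the prediction for 1.134 rad. I'll retract and go to the lever.

Call:
arm_command(
  plan=[
    {"travel": [0,0,-2],"roll": 0,"jaw": 0},
    {"travel": [0,0,-6],"roll": 0,"jaw": 0},
    {"travel": [0,0,-11],"roll": 0,"jaw": 0.3},
    {"travel": [0,3,-14],"roll": 0,"jaw": 0.6},
    {"travel": [0,6,-14],"roll": 0,"jaw": 0.6},
  ],
)

```text
time: 18.35
tool_pos: [0.5522, 0.0725, 0.2196]
tcp_rot: [0.904, 0.247, -0.076, -0.341]
wrist_force: [0.3, -0.1, 0.1]
width: 0.0512
finger_force: 0.0
```

Run:
```python
from w import *
n=np.array([-.643,0,.766]);h=np.array([0,-.03,.13])+.014*n
G=lambda th,y=-.04:h+.095*np.array([-np.cos(.698-th),0,np.sin(.698-th)])+[0,y,0]
g=G(1.134);print(g);go(un(g+.12*n),un(g))
p,s=wrist()
print('pred mid,bar-end,tip',proj(p,[un(g),un(G(1.134,.009)),un(G(1.134,-.069))]).round(1).tolist())
for d in ctrl.masks_of('lever_grip',p)[:1]:
    ys,xs=np.nonzero(d['mask']);print(d['conf'],xs.min(),xs.max(),ys.min(),ys.max())
    for c in range(ys.min(),ys.max()+1,8): print(c,xs[ys==c].min(),xs[ys==c].max(),end='; ')
p=ctrl.get_image('side')
print('side pred',proj(p,[un(g),un(G(1.134,.009)),un(G(1.134,-.069))]).round(1).tolist())
for d in ctrl.masks_of('lever_grip',p)[:1]:
    ys,xs=np.nonzero(d['mask']);print(d['conf'],xs.min(),xs.max(),ys.min(),ys.max())
```

```text
[-0.09511458 -0.07        0.10060388]
18.35 [0.5522 0.0725 0.2196] [-0.351  0.548  1.378  0.463  1.764  0.648] z [-0.306  0.579 -0.756] y [ 0.394 -0.646 -0.654] F [ 0.3 -0.1  0.1]
to [0.67325127 0.13242302 0.19252388] travel cm [13.39  2.67  1.81]
to [0.63291641 0.19820117 0.10060388] travel cm [12.89  2.83 13.8 ]
pred mid,bar-end,tip [[356.6, 35.0], [355.1, 103.0], [357.6, -8.5]]
0.65 233 369 0 110
0 344 368; 8 345 368; 16 344 368; 24 344 367; 32 344 367; 40 344 367; 48 344 366; 56 344 366; 64 344 366; 72 344 366; 80 237 366; 88 233 365; 96 235 365; 104 235 295; side pred [[339.8, 162.8], [326.1, 169.6], [347.7, 158.9]]
0.16 306 362 298 347
```

Call:
arm_command(
  plan=[
    {"travel": [5,1,0],"roll": 0,"jaw": 0.65},
    {"travel": [10,2,1],"roll": 0,"jaw": 0.65},
    {"travel": [13.2,2.7,3],"roll": 0,"jaw": 0.65},
    {"travel": [13.2,2.7,7],"roll": 0,"jaw": 0.65},
    {"travel": [13,2.7,10],"roll": 0,"jaw": 0.65},
    {"travel": [13,2.7,12],"roll": 0,"jaw": 0.65},
    {"travel": [12.9,2.7,13.5],"roll": 0,"jaw": 0.65},
    {"travel": [12.9,2.7,13.8],"roll": 0,"jaw": 0.65},
  ],
)

```text
time: 19.55
tool_pos: [0.629, 0.2019, 0.1]
tcp_rot: [0.903, 0.247, -0.079, -0.342]
wrist_force: [-0.1, -0.4, 0.9]
width: 0.0556
finger_force: 0.0
```

```bash
cat >> w.py <<'E'
n=np.array([-.643,0,.766]);h=np.array([0,-.03,.13])+.014*n
G=lambda th,y=-.04:h+.095*np.array([-np.cos(.698-th),0,np.sin(.698-th)])+[0,y,0]
E
python3 - <<'E'
from w import *
go(un(G(1.134)))
p,s=wrist()
for d in ctrl.masks_of('lever_grip',p)[:1]:
    ys,xs=np.nonzero(d['mask']);print(d['conf'],xs.min(),xs.max(),ys.min(),ys.max())
cv2.imwrite('pics/w3.png',p['image'][:,:,::-1])
E
```

```text
19.55 [0.629  0.2019 0.1   ] [-0.141  0.777  1.272  0.558  1.569  0.756] z [-0.312  0.579 -0.754] y [ 0.392 -0.644 -0.657] F [-0.1 -0.4  0.9]
to [0.63291641 0.19820117 0.10060388] travel cm [ 0.16  0.36 -0.38]
0.79 250 346 212 350
```

View pics/w3.png

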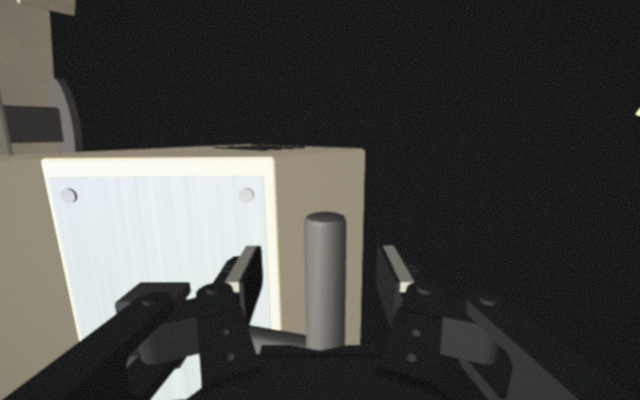

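The grip lies between the pads, columns 305–345 between 258 and 380. I'll close on it.

Call:
arm_command(
  plan=[
    {"travel": [0,0.2,-0.2],"roll": 0,"jaw": 0.3},
    {"travel": [0,0.3,-0.3],"roll": 0,"jaw": 0},
    {"travel": [0,0.3,-0.3],"roll": 0,"jaw": 0},
    {"travel": [0,0.3,-0.3],"roll": 0,"jaw": 0},
  ],
  grip_force=40,
)

```text
time: 20.15
tool_pos: [0.6322, 0.1974, 0.1025]
tcp_rot: [0.903, 0.247, -0.078, -0.343]
wrist_force: [-2.3, 1.4, 6.5]
width: 0.0164
finger_force: 39.3
```

Run:
```python
from w import *
s=ctrl.sense();print(s['width'],s['finger_force'],tun(s['tool_pos']),G(1.134))
M=R.from_quat(s['tcp_rot']).as_matrix();P=un(G(1.134))
for th in (1.0,.85,.7,.55,.4,.25,.15,.05,-.03,-.07): print(th,((un(G(th))-P)@M*100).round(2))
```

```text
0.016437526266553572 39.27910923957825 [-0.09540335 -0.06896776  0.10245819] [-0.09511458 -0.07        0.10060388]
1.0 [ 0.05 -0.43 -1.19]
0.85 [ 0.1  -1.11 -2.45]
0.7 [ 0.14 -1.96 -3.59]
0.55 [ 0.18 -2.97 -4.59]
0.4 [ 0.21 -4.12 -5.43]
0.25 [ 0.23 -5.38 -6.09]
0.15 [ 0.24 -6.27 -6.42]
0.05 [ 0.25 -7.19 -6.66]
-0.03 [ 0.25 -7.94 -6.78]
-0.07 [ 0.26 -8.32 -6.82]
```

Call:
arm_command(
  plan=[
    {"travel": [0,-0.2,-0.6],"roll": 0,"jaw": 0},
    {"travel": [0.1,-0.4,-1.2],"roll": 0,"jaw": 0},
    {"travel": [0.1,-1.1,-2.4],"roll": 0,"jaw": 0},
    {"travel": [0.1,-2,-3.6],"roll": 0,"jaw": 0},
    {"travel": [0.2,-3,-4.6],"roll": 0,"jaw": 0},
    {"travel": [0.2,-4.1,-5.4],"roll": 0,"jaw": 0},
    {"travel": [0.2,-5.4,-6.1],"roll": 0,"jaw": 0},
    {"travel": [0.2,-5.4,-6.1],"roll": 0,"jaw": 0},
  ],
)

```text
time: 21.15
tool_pos: [0.6354, 0.1926, 0.1845]
tcp_rot: [0.906, 0.246, -0.074, -0.337]
wrist_force: [8.7, -16.0, 2.5]
width: 0.0161
finger_force: 39.7
```

Run:
```python
from w import *
s=ctrl.sense();print(s['width'],s['finger_force'],s['wrist_force'],tun(s['tool_pos']),G(.25))
go(un(G(.25)),un(G(.1)),un(G(0)),un(G(-.04)),un(G(-.07)))
p,s=wrist()
for d in ctrl.masks_of('lever_grip',p)[:1]:
    ys,xs=np.nonzero(d['mask']);print(d['conf'],xs.min(),xs.max(),ys.min(),ys.max())
```

```text
0.01614674154268504 39.721768498420715 [  8.7065468  -15.9933388    2.54030559] [-0.10121256 -0.06916898  0.18453226] [-0.09462695 -0.07        0.18187456]
21.15 [0.6354 0.1926 0.1845] [-0.152  0.696  1.197  0.555  1.693  0.831] z [-0.299  0.575 -0.761] y [ 0.395 -0.652 -0.647] F [  8.7 -16.    2.5]
to [0.6326615  0.19861687 0.18187456] travel cm [ 0.05 -0.33  0.63]
to [0.62894431 0.20467887 0.19420811] travel cm [ 0.07 -1.67  0.15]
to [0.62594808 0.20956513 0.20177924] travel cm [ 0.08 -2.6  -0.05]
to [0.62464133 0.21169617 0.20464091] travel cm [ 0.08 -2.97 -0.11]
to [0.62362259 0.21335754 0.20672031] travel cm [ 0.08 -3.26 -0.14]
0.73 251 339 206 349
```

Call:
arm_command(
  plan=[
    {"travel": [0,-0.9,-0.3],"roll": 0,"jaw": 0},
    {"travel": [0,-1.8,-0.5],"roll": 0,"jaw": 0},
    {"travel": [0,-2.4,-0.6],"roll": 0,"jaw": 0},
    {"travel": [0,-2.4,-0.6],"roll": 0,"jaw": 0},
  ],
)

```text
time: 21.75
tool_pos: [0.6283, 0.2041, 0.2062]
tcp_rot: [0.906, 0.246, -0.073, -0.338]
wrist_force: [9.5, -17.5, 10.8]
width: 0.0166
finger_force: 41.3
```

Run:
```python
from w import *
s=ctrl.sense();print(s['width'],s['finger_force'],s['wrist_force'],tun(s['tool_pos']))
go(un(G(0)),un(G(-.04)),un(G(-.08)))
```

```text
0.01662930148013033 41.34946167469025 [  9.49711154 -17.48428166  10.77045843] [-0.08766078 -0.06919831  0.20615944]
21.75 [0.6283 0.2041 0.2062] [-0.138  0.665  1.2    0.564  1.709  0.857] z [-0.298  0.576 -0.761] y [ 0.396 -0.651 -0.647] F [  9.5 -17.5  10.8]
to [0.62594808 0.20956513 0.20177924] travel cm [ 0.05 -0.16  0.72]
to [0.62464133 0.21169617 0.20464091] travel cm [ 0.05 -0.54  0.66]
to [0.62327582 0.21392305 0.20740034] travel cm [ 0.05 -0.92  0.62]
```

Call:
arm_command(
  plan=[
    {"travel": [0,-0.3,0.1],"roll": 0,"jaw": 0},
    {"travel": [0,-0.6,0.2],"roll": 0,"jaw": 0},
    {"travel": [0,-0.6,0.2],"roll": 0,"jaw": 0},
  ],
)

```text
time: 22.12
tool_pos: [0.6261, 0.2081, 0.2102]
tcp_rot: [0.906, 0.246, -0.072, -0.337]
wrist_force: [8.6, -24.0, 18.3]
width: 0.0159
finger_force: 42.9
```

Call:
arm_command(
  plan=[
    {"travel": [0,-0.3,0.1],"roll": 0,"jaw": 0},
    {"travel": [0,-0.3,0.1],"roll": 0,"jaw": 0},
  ],
)

```text
time: 22.38
tool_pos: [0.6253, 0.2094, 0.2117]
tcp_rot: [0.906, 0.246, -0.071, -0.336]
wrist_force: [9.7, -27.8, 19.4]
width: 0.0167
finger_force: 43.4
```

Run:
```python
from w import *
s=ctrl.sense();print(s['width'],s['finger_force'],s['wrist_force'],tun(s['tool_pos']))
go(un(G(0)),un(G(-.04)),un(G(-.08)))
```

```text
0.0166781446898501 43.401782512664795 [  9.67551419 -27.81649734  19.43711256] [-0.08159556 -0.0693651   0.21174091]
22.38 [0.6253 0.2094 0.2117] [-0.131  0.652  1.207  0.566  1.706  0.865] z [-0.294  0.575 -0.764] y [ 0.398 -0.653 -0.645] F [  9.7 -27.8  19.4]
to [0.62594808 0.20956513 0.20177924] travel cm [0.03 0.66 0.75]
to [0.62464133 0.21169617 0.20464091] travel cm [0.03 0.28 0.69]
to [0.62327582 0.21392305 0.20740034] travel cm [ 0.03 -0.1   0.65]
```

Call:
arm_command(
  plan=[
    {"travel": [0,-0.2,-0.1],"roll": 0,"jaw": 0},
    {"travel": [0,-0.2,-0.3],"roll": 0,"jaw": 0},
    {"travel": [0,0,-0.4],"roll": 0,"jaw": 0},
    {"travel": [0,0.3,-0.5],"roll": 0,"jaw": 0},
    {"travel": [0,0.5,-0.5],"roll": 0,"jaw": 0},
  ],
)

```text
time: 23.0
tool_pos: [0.6257, 0.2082, 0.2105]
tcp_rot: [0.904, 0.246, -0.074, -0.341]
wrist_force: [5.0, -8.2, 9.7]
width: 0.0166
finger_force: 41.6
```

Run:
```python
from w import *
s=ctrl.sense();print(s['width'],s['finger_force'],s['wrist_force'],tun(s['tool_pos']))
go(un(G(0)),un(G(-.04)),un(G(-.08)))
```

```text
0.016552911602296157 41.618133187294006 [ 4.95059652 -8.24727106  9.72454408] [-0.08276812 -0.06908202  0.21045928]
23.0 [0.6257 0.2082 0.2105] [-0.134  0.66   1.2    0.57   1.716  0.862] z [-0.302  0.579 -0.757] y [ 0.395 -0.647 -0.653] F [ 5.  -8.2  9.7]
to [0.62594808 0.20956513 0.20177924] travel cm [0.06 0.49 0.73]
to [0.62464133 0.21169617 0.20464091] travel cm [0.06 0.12 0.67]
to [0.62327582 0.21392305 0.20740034] travel cm [ 0.06 -0.26  0.63]
```

Call:
arm_command(
  plan=[
    {"travel": [0,0.2,0],"roll": 0,"jaw": 0.3},
    {"travel": [0,0.2,0],"roll": 0,"jaw": 0.5},
    {"travel": [0,0.2,0],"roll": 0,"jaw": 0.5},
    {"travel": [0,0.2,0],"roll": 0,"jaw": 0.5},
    {"travel": [0,0.2,0],"roll": 0,"jaw": 0.5},
  ],
)

```text
time: 23.62
tool_pos: [0.6237, 0.2099, 0.2049]
tcp_rot: [0.903, 0.247, -0.078, -0.342]
wrist_force: [-0.2, -0.1, 0.6]
width: 0.0425
finger_force: 0.0
```

Run:
```python
from w import *
s=ctrl.sense();print(s['width'],s['finger_force'],s['wrist_force'],tun(s['tool_pos']))
p,s=wrist()
for th in (0,.2,-.05): print(th,proj(p,[un(G(th)),un(G(th,-.069))]).round(1).tolist())
cv2.imwrite('pics/w4.png',p['image'][:,:,::-1])
```

```text
0.04247250205693724 0.0 [-0.24442856 -0.13737867  0.58897151] [-0.08028943 -0.06824385  0.20492136]
0 [[326.5, 275.9], [326.6, 212.7]]
0.2 [[366.3, 270.9], [368.4, 209.6]]
-0.05 [[315.8, 276.6], [315.4, 213.1]]
```

View pics/w4.png

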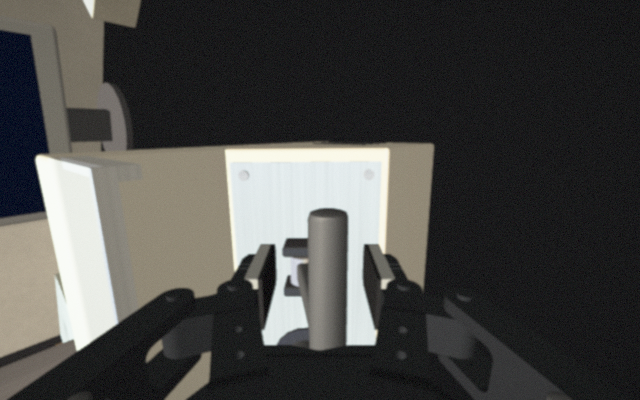

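The grip is centred at column 328 (about 0 rad), free between the open pads, and it stays up. I'll back straight out and check.

Call:
arm_command(
  plan=[
    {"travel": [0,0,-2],"roll": 0,"jaw": 0.5},
    {"travel": [0,0,-5],"roll": 0,"jaw": 0.5},
    {"travel": [0,0,-9],"roll": 0,"jaw": 0.5},
    {"travel": [0,2,-13],"roll": 0,"jaw": 0.5},
    {"travel": [0,2,-13],"roll": 0,"jaw": 0.5},
    {"travel": [0,2,-13],"roll": 0,"jaw": 0.5},
  ],
)

```text
time: 24.42
tool_pos: [0.6717, 0.1217, 0.2893]
tcp_rot: [0.903, 0.246, -0.079, -0.342]
wrist_force: [0.4, -0.4, -0.1]
width: 0.0425
finger_force: 0.0
```

Run:
```python
from w import *
go()
p,s=wrist()
for th in (0,.2): print(th,proj(p,[un(G(th)),un(G(th,-.069))]).round(1).tolist())
for d in ctrl.masks_of('lever_grip',p)[:1]:
    ys,xs=np.nonzero(d['mask']);print(d['conf'],xs.min(),xs.max(),ys.min(),ys.max(),[(y,xs[ys==y].min(),xs[ys==y].max()) for y in range(ys.min(),ys.max(),20)])
n_=n;b=np.array([0,.06,.13])
for k in (.018,.008): print('button',proj(p,un(b+k*n)))
for d in ctrl.masks_of('button_top',p)[:1]: print(d['conf'],np.array(d['location'])*[640,400])
cv2.imwrite('pics/w5.png',p['image'][:,:,::-1])
```

```text
24.43 [0.6717 0.1217 0.2893] [-0.236  0.713  0.914  0.563  1.977  0.906] z [-0.311  0.579 -0.754] y [ 0.391 -0.645 -0.657] F [ 0.4 -0.4 -0.1]
0 [[298.9, 200.1], [298.2, 165.7]]
0.2 [[320.7, 198.8], [320.5, 164.9]]
0.93 284 311 166 256 [(166, np.int64(293), np.int64(307)), (186, np.int64(292), np.int64(310)), (206, np.int64(290), np.int64(310)), (226, np.int64(286), np.int64(311)), (246, np.int64(292), np.int64(310))]
button [[293.45758163 287.70747749]]
button [[294.23917802 283.75935498]]
0.57 [303.104 209.8  ]
```

View pics/w5.png

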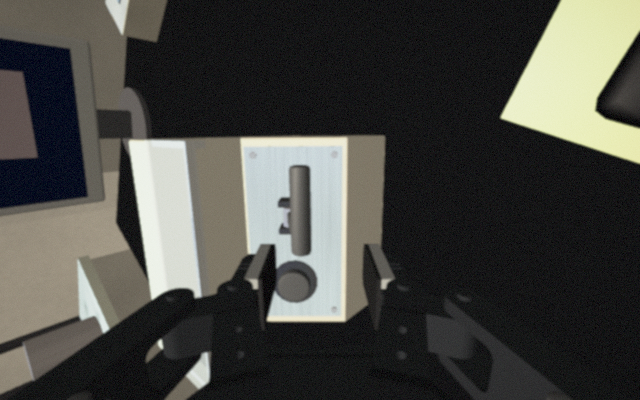

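The lever is latched at about 0 rad (grip at column 300, predicted 299). The button stands proud of its collar at (294,283), and the robot is clear.

```bash
python3 -c "
from bench import ctrl
print(ctrl.close_job())"
```

```text
the job is handed in; nothing more can be done
None
```

The job is handed in; no verdict came back. The test button tripped the switch and the lever fell all the way down untouched. I then lifted it until it stayed up by itself, and in the last picture it is latched with the button out and the robot clear. I never went near the hood or the other things on the bench.

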